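# Raise the sash of the type-cleaning hood to its mark

### The arm

A 6-joint arm with a two-finger parallel gripper is mounted at the origin on the work surface. World frame = base frame: x ahead of the robot, y to its left, z up, the work surface at z = 0. Lengths are in m, angles in rad, forces in N, time in s.
With the tool pointing down it reaches from about 0.325 to 0.85 m from the base axis. Payload 4.4 kg.
Tool frame: the origin (TCP) lies on the mounting face of the last link; the fingertips stand 199 mm ahead of it and the grasp point (between the pads) lies 180 mm ahead of it; x points along the fingers, y is the direction in which the jaws open and shut, and the axes are right-handed (so a half turn about x gives the same grasp; the last joint's range is limited). The gripper opens to 94 mm and grips with 3 to 60 N. Pads are 16 mm wide; open, the fingers measure 119 mm over their backs; the gripper's body (75 mm by 177 mm) begins 78 mm behind the grasp point.
Start: joints at [-1.385, 0.207, 1.542, -0, 1.393, -0.15], TCP at [0.189, -0.543, 0.405] pointing down, gripper open.
Joint ranges: [-2.73, 2.73], [-0.86, 2.22], [0.23, 2.46], [-1.11, 4.25], [0.08, 2.63], [-2.82, 2.82]. Speed limits (rad/s): [2.79, 2.79, 3.14, 3.14, 3.14, 3.14].

### API

Orientations are given as a unit quaternion [x, y, z, w].
In Python, from bench import r, get_image, spotter gives the robot as it stands.
- The arm moves only by the tool jog_arm, never from a script. Its argument "plan" is one flat list of numbers, 7 for each row, row after row: the shift along the tool's x, y, z in units of 300 mm (1.0 is 300 mm), then the turn, a rotation vector about the tool's x, y, z in units of 60 degrees (1.0 is 60 degrees), then the closure in counts, from 0 (fully open) to 255 (shut). A call has 1 to 5 rows; each row is the pose to reach, as a shift and turn from the pose commanded when the call began, along the tool's axes at that moment; what a row does not reach only later rows make up. A row lasts 1/8 s, in which the tool goes at most 62.5 mm and 10.7 degrees, less where a joint would pass 70% of its speed; a pose out of reach is approached as far as the arm can. A call with a number of a shift or a turn outside -1 to 1 is refused whole. A call with a gripper value outside its range is refused whole. The fingers move at their own pace and stop on an object; "newtons" is the grip in N (left out, the last holds). Time passes only in rows, so rows that repeat a pose let the fingers close. It gives the time, the measured TCP pose, the force and the opening at its end, in the units of the state.
- r.observe(): the state, without advancing time (a new reading comes with each control period).
- get_image(name): name is "scene" or "top" or "wrist"; returns a dict with "color" (400x640x3 uint8, red, green, blue), "intrinsics" (3x3 intrinsics, pixels), "R" (3x3) and "t" (3): a world point X has camera coordinates R X + t; the wrist camera has in their place "hand_eye" (4x4, takes a point from camera to tool coordinates, whose origin is the TCP and whose axes are the tool frame's). Camera axes: x right, y down, z forward; pixel columns grow to the right and rows downward; lengths in m; the calibration is good to about 2 mm. A picture is of the moment at which its call begins: read the wrist's pose just before it. There is no depth.
- r.sign_off(): hands the job in, once; it reports no verdict.
Trained networks look in the newest picture that a camera, given by its name, has taken for a name from the list of things; names that differ only in an ending like _2 or _b are one class to them, and where a whole thing is asked for, a point or a joint stands for the part that bears it (a point fixed in the world has none). Each returns a list of dicts, best first, with "confidence" (0 to 1); they miss things now and then, are a little off and sometimes report something else, mostly with a low value. They report only what shows in the picture. A call takes as long as a camera call.
- spotter.look_for(label, camera): "point" ([row, column] in pixels, amid what is visible of it).
- spotter.pinpoint(label, camera): "point" ([row, column] in pixels: a listed point, or the origin of a listed thing).
The state is a dict: "clock": time; "joint_pos": joint angles; "qd": joint speeds; "tau": joint torques, N m; "position": TCP position; "eef_rot": TCP orientation; "contact_force": force on the tool from outside, world axes, zero at the start; "ft_torque": the same for the moment, N m; "gripper_width": opening from 0.0 (shut) to 1.0 (fully open).
Only numpy, scipy, OpenCV 4.12 (cv2) and the standard library are available. Lean on these libraries where they do the work, as an engineer would, in place of code of your own. Each camera call takes 0.05 s, during which the arm holds its last target. There are 200 camera calls.

### The job

Push the sliding window of the type-cleaning hood up from beneath its lip with the fingertips, until the lip's lower edge is level with the tip of the pointer on the window's jamb, and leave it standing there. Only push: do not pinch the lip between the fingers, do not shift the pointer, and leave the things in front of the hood where they are.

Things in the scene. Friction and masses are not known exactly. Their poses are not given: they have to be found in the camera images.
- hood: Olive bench hood, fixed, 380 mm wide, 370 deep, 325 high. Origin on the bench under the middle of its front edge; x into the hood, y left, z up. Above a 50 mm upright panel its front leans away from the robot at 45 degrees between two 30 mm jambs, 175 mm left and right of the middle. The lowest 48 mm of this slope is a fixed sheet, 14 mm behind the face of the window's bottom rail
- sash (a joint): How far the window has been slid up its 45 degree track (m): 0 shut, 0.17 upper stop. The window (aluminium frame, clear pane, 320 mm wide, 180 mm long, 0.8 kg) is counterweighted: about 2 to 5 N along the track moves it either way, and it stays where it is left
- lip_edge (a point): Middle of the front lower edge of the window's lip. Axes: z up the track, x square to the pane into the hood (45 degrees down), y along the lip to the left. The lip: aluminium bar 250 mm long (y), 20 mm thick (z = 0 to 20 mm), standing 36 mm out from the bottom rail (its face at x = 36 mm). Its underside (z = 0) is pushed; the space below it is free. 116 mm above the bench when shut
- mark (a joint): Where the pointer clip stands on the jamb, on the same scale as the window's slide (m): window and pointer are level when the two values are equal. Stays put unless pushed
- mark_tip (a point): Tip of the pointer, a small aluminium clip (36 mm wide, 22 mm along the jamb, black thumb screw) on the jamb at the robot's right; the tip points left at the lip's end, 10 mm from it. Axes as for lip_edge
- tin: Bystander: closed round steel tin, 60 mm across, 75 mm high, standing in front of the hood to the left; origin under its centre
- stick: Bystander: steel composing stick, a flat tray 50 mm x 160 mm (y) with 18 to 25 mm rims, lying in front of the hood to the right; origin under its centre
- block: Bystander: wooden spacing block 40 x 90 x 24 mm lying in front of the hood to the left of the tin; origin under its centre

How it is judged:
On the way:
1. the fingers push against the underside of the lip (contact force between the fingers and sash_c5 above 0.5 N), for 0.2 s.
At the end, for the whole second after the job is handed in: The lip's lower edge is level with the pointer's tip within 9 mm along the track, and the window is at rest (z of lip_edge in the frame of mark_tip between -0.009 and 0.009 m and velocity of joint sash between -0.005 and 0.005 m/s); the robot touches nothing.
It fails at once if the lip was pinched between the fingers (contact force between the fingers and sash_c5 above 1 N and contact force between the fingers and sash_c6 above 1 N).
It fails at once if the pointer was shifted by more than 5 mm (distance of mark_tip from where it was at the start of the episode above 0.005 m).
It fails at once if the tin was lifted or moved by more than 25 mm (distance of tin from where it was at the start of the episode above 0.025 m).
It fails at once if the composing stick was lifted or moved by more than 25 mm (distance of stick from where it was at the start of the episode above 0.025 m).
It fails at once if the block was lifted or moved by more than 25 mm (distance of block from where it was at the start of the episode above 0.025 m).
It also fails if it takes over 35 s, if anything falls off the work surface, if the arm or the gripper's body presses on something with over 40 N, if the wrist force passes 120 N, or if a joint passes its speed limit or range.

## Working session

There is one attempt and no reset: what is moved stays moved. The work goes in short steps, Python scripts to look and compute and a tool call to move; the robot and the scene stay as the last step left them, time stands still between calls to the robot, and variables do not carry over. Pictures are saved under pics/ and viewed, about 8 in all and at most 12, crops included, and the job is handed in when it is done.

Besides the shell and the picture viewer there is one more tool, called after "Call:" by a JSON object that holds its "api" and its "payload", one argument or row to a line. jog_arm: Moves the arm, as the interface text tells. Shifts and turns lie within -1 to 1; 1 stands for 300 mm of shift or 60 degrees of turn. Its arguments: {"type":"object","properties":{"plan":{"type":"array"},"newtons":{"type":"number"}},"required":["plan"]}

```bash
mkdir -p pics; ls; python3 - <<'E'
from bench import r,get_image,spotter
import cv2,numpy as np
s=r.observe();print({k:np.round(v,3) for k,v in s.items()})
for c in ["scene","top"]:
    g=get_image(c);cv2.imwrite(f"pics/{c}0.png",g["color"][:,:,::-1])
    print(c,g["intrinsics"].tolist(),np.round(g["R"],4).tolist(),np.round(g["t"],4).tolist())
    for n in ["hood","lip_edge","mark_tip","tin","stick","block"]:
        print(n,[(np.round(d["point"],1).tolist(),round(d["confidence"],2)) for d in spotter.pinpoint(n,c)][:2])
E
```

```text
pics
{'clock': np.float64(0.0), 'joint_pos': array([-1.386,  0.207,  1.543, -0.   ,  1.394, -0.151]), 'qd': array([0.   , 0.001, 0.001, 0.001, 0.   , 0.001]), 'tau': array([-2.0000e-03, -3.7088e+01, -2.8142e+01,  7.0000e-02,  3.6000e-02,
       -0.0000e+00]), 'position': array([ 0.189, -0.543,  0.404]), 'eef_rot': array([-0.697, -0.119,  0.697, -0.117]), 'contact_force': array([-1.069,  1.045,  0.612]), 'ft_torque': array([-0.001, -0.019, -0.013]), 'gripper_width': np.float64(1.001)}
scene [[471.526080564295, 0.0, 314.3917562726386], [0.0, 471.526080564295, 193.1548277481935], [0.0, 0.0, 1.0]] [[0.552, 0.8339, -0.0041], [0.4837, -0.3242, -0.813], [-0.6792, 0.4468, -0.5823]] [-0.3251, -0.1686, 1.5929]
hood [([235.6, 278.7], 0.89)]
lip_edge [([200.5, 280.6], 0.6)]
mark_tip [([227.6, 248.7], 0.49)]
tin [([199.4, 317.9], 0.52)]
stick [([255.1, 182.8], 0.93)]
block [([188.9, 356.8], 0.54)]
top [[469.295332842599, 0.0, 325.40800236094344], [0.0, 469.295332842599, 205.46070611173076], [0.0, 0.0, 1.0]] [[0.0043, -0.9997, -0.0249], [-0.9992, -0.0033, -0.0408], [0.0407, 0.0251, -0.9989]] [0.066, 0.5051, 1.0523]
hood [([196.9, 383.2], 0.72), ([227.5, 312.2], 0.41)]
lip_edge [([176.4, 393.5], 0.88), ([225.4, 310.9], 0.73)]
mark_tip [([125.2, 461.7], 0.84)]
tin [([225.3, 312.8], 0.65)]
stick [([223.1, 485.7], 0.67), ([222.5, 254.0], 0.22)]
block [([223.0, 252.3], 0.93)]
```

View pics/scene0.png

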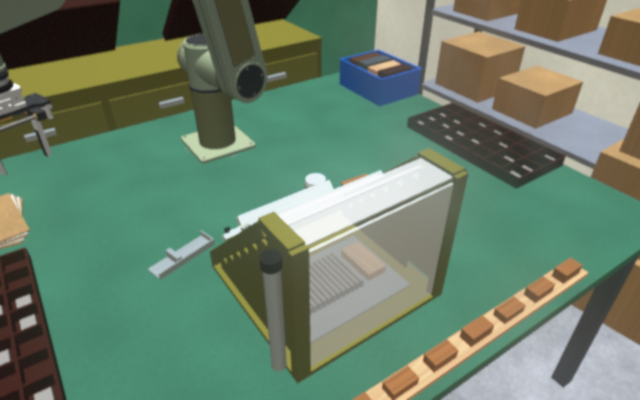

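View pics/top0.png

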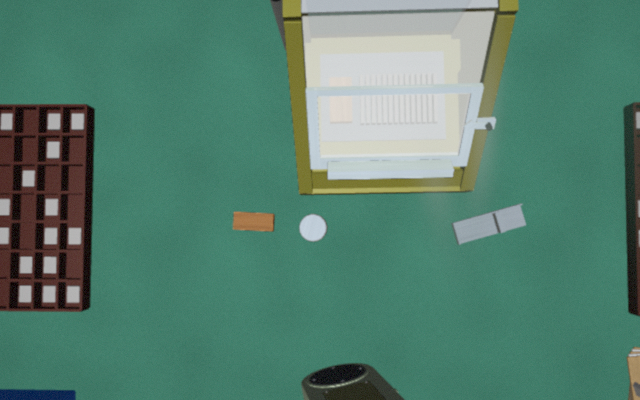

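The scene view shows the hood from behind, so the lip is mostly hidden. The top view shows the lip's lower edge from about (row 179, col 328) to (177, 453), the pointer at about (124, 472) to its right, and the hood's front edge at row ~192. The tin is at (228, 313), the block at (222, 253) and the stick at (224, 489).

```bash
cat > h.py <<'E'
import numpy as np,cv2
from scipy.spatial.transform import Rotation as Ro
from bench import r,get_image,spotter
def cam(g,s=None):
    if "R" in g: return g["intrinsics"],np.array(g["R"]),np.array(g["t"])
    T=np.eye(4);T[:3,:3]=Ro.from_quat(s["eef_rot"]).as_matrix();T[:3,3]=s["position"]
    W=np.linalg.inv(T@np.array(g["hand_eye"]));return g["intrinsics"],W[:3,:3],W[:3,3]
def ray(c,rc):
    K,R,t=c;d=R.T@np.linalg.solve(K,[rc[1],rc[0],1.]);return -R.T@t,d/np.linalg.norm(d)
def atz(c,rc,z):
    o,d=ray(c,rc);return o+d*(z-o[2])/d[2]
def tri(a,b):
    (o,d),(p,e)=a,b;k=np.linalg.lstsq(np.c_[d,-e],p-o,rcond=None)[0]
    return (o+k[0]*d+p+k[1]*e)/2,np.linalg.norm(o+k[0]*d-p-k[1]*e)
E
python3 - <<'E'
from h import *
g=get_image("top");c=cam(g);p=lambda n,x:print(n,np.round(x,3))
p("cam",-c[1].T@c[2])
for n,rc,z in [("panelL",(193,300),.05),("panelR",(190,475),.05),("origin",(196.9,383.2),0),("lipL",(179,328),.12),("lipR",(177,453),.12),("lipL",(179,328),.15),("mark",(125,466),.15),("mark",(125,466),.2),("tin",(228,313),.075),("block",(222,253),.024),("stick",(224,489),.02)]: p(n+str(z),atz(c,rc,z))
w=get_image("wrist");print(np.round(w["hand_eye"],3).tolist(),w["intrinsics"][0][0])
E
```

```text
cam [0.462 0.041 1.073]
panelL0.05 [0.53  0.123 0.05 ]
panelR0.05 [ 0.538 -0.257  0.05 ]
origin0 [ 0.525 -0.064  0.   ]
lipL0.12 [0.554 0.06  0.12 ]
lipR0.12 [ 0.559 -0.193  0.12 ]
lipL0.15 [0.551 0.06  0.15 ]
mark0.15 [ 0.659 -0.212  0.15 ]
mark0.2 [ 0.648 -0.198  0.2  ]
tin0.075 [0.454 0.093 0.075]
block0.024 [0.467 0.23  0.024]
stick0.02 [ 0.464 -0.296  0.02 ]
[[-0.001, -0.278, 0.961, 0.021], [1.0, -0.001, 0.0, 0.0], [0.001, 0.961, 0.278, -0.081], [0.0, 0.0, 0.0, 1.0]] 330.96658186573416
```

```bash
cat >> h.py <<'E'
def go(s,P,psi,pitch=45,flip=1):
    M=Ro.from_quat(s["eef_rot"]);a=np.radians(pitch)
    f=np.array([np.cos(psi),np.sin(psi),0]);x=f*np.cos(a)-np.array([0,0,np.sin(a)])
    y=flip*np.array([-np.sin(psi),np.cos(psi),0]);T=Ro.from_matrix(np.c_[x,y,np.cross(x,y)])
    return np.round(M.inv().apply(np.array(P)-s["position"])/.3,3),np.round((M.inv()*T).as_rotvec()/np.radians(60),3)
E
python3 - <<'E'
from h import *
s=r.observe();print(np.round(Ro.from_quat(s["eef_rot"]).as_matrix(),3))
for fl in (1,-1): print(go(s,[.36,-.066,.36],np.radians(1.2),45,fl))
E
```

```text
[[ 0.     0.33  -0.944]
 [-0.    -0.944 -0.33 ]
 [-1.     0.     0.   ]]
(array([ 0.149, -1.314, -1.061]), array([-2.511, -0.165,  1.04 ]))
(array([ 0.149, -1.314, -1.061]), array([0.285, 0.744, 0.118]))
```

Call:
{"api": "jog_arm", "payload": {
  "plan": [0.02,-0.13,-0.11,0.06,0.15,0.02,255,0.04,-0.28,-0.22,0.12,0.3,0.05,255,0.06,-0.44,-0.34,0.17,0.45,0.07,255,0.08,-0.6,-0.46,0.23,0.6,0.09,255,0.1,-0.75,-0.58,0.285,0.744,0.118,255],
  "newtons": 20
}}

```text
clock: 1.42
position: [0.2798, -0.2715, 0.3747]
eef_rot: [0.925, 0.009, -0.38, 0.003]
contact_force: [-0.1, 0.4, 0.0]
gripper_width: 0.504
```

```bash
python3 - <<'E'
from h import *
s=r.observe();print(s["clock"],s["position"],s["joint_pos"],s["gripper_width"])
print(go(s,[.36,-.066,.36],np.radians(1.2),45,-1))
E
```

```text
1.425 [ 0.2798253  -0.27153529  0.37467869] [-1.25977099 -0.29310412  2.17677188  0.84336866  1.14682295 -0.02777743] 0.5043826174256167
(array([ 0.233, -0.68 , -0.162]), array([-0.002, -0.005, -0.002]))
```

Call:
{"api": "jog_arm", "payload": {
  "plan": [0.05,-0.15,-0.03,0,0,0,255,0.1,-0.3,-0.07,0,0,0,255,0.16,-0.47,-0.11,0,0,0,255,0.233,-0.68,-0.16,0,0,0,255,0.233,-0.68,-0.16,0,0,0,255]
}}

```text
clock: 2.05
position: [0.3589, -0.0619, 0.3588]
eef_rot: [0.924, 0.016, -0.383, 0.006]
contact_force: [0.3, 0.3, -0.3]
gripper_width: 0.009
```

```bash
python3 - <<'E'
from h import *
s=r.observe();print(s["clock"],s["position"],s["joint_pos"],s["gripper_width"])
g=get_image("wrist");cv2.imwrite("pics/w0.png",g["color"][:,:,::-1]);c=cam(g,s)
t=get_image("top");ct=cam(t)
for n in ["hood","lip_edge","mark_tip"]:
    a=spotter.pinpoint(n,"wrist");b=spotter.pinpoint(n,"top")
    print(n,[(np.round(d["point"],1).tolist(),round(d["confidence"],2)) for d in a][:2],[(np.round(d["point"],1).tolist(),round(d["confidence"],2)) for d in b][:2])
    if a and b:print(tri(ray(c,a[0]["point"]),ray(ct,b[0]["point"])))
E
```

```text
2.05 [ 0.35892807 -0.06188131  0.3587656 ] [-0.5778693  -0.45679508  2.31400618  0.66854713  0.71594649  0.57231913] 0.008796182938499927
hood [([281.9, 322.5], 0.84), ([104.2, 476.4], 0.34)] [([193.2, 382.9], 0.9), ([175.2, 391.8], 0.24)]
(array([ 0.53546824, -0.06634751, -0.01326447]), np.float64(0.004214364059800063))
lip_edge [([219.0, 324.6], 0.55)] [([177.9, 390.5], 0.87)]
(array([ 0.55586989, -0.06585177,  0.13073839]), np.float64(0.0004490140185088149))
mark_tip [([102.7, 477.3], 0.61)] [([128.0, 460.7], 0.52)]
(array([ 0.64370286, -0.19264297,  0.18993828]), np.float64(0.0037838400833301927))
```

View pics/w0.png

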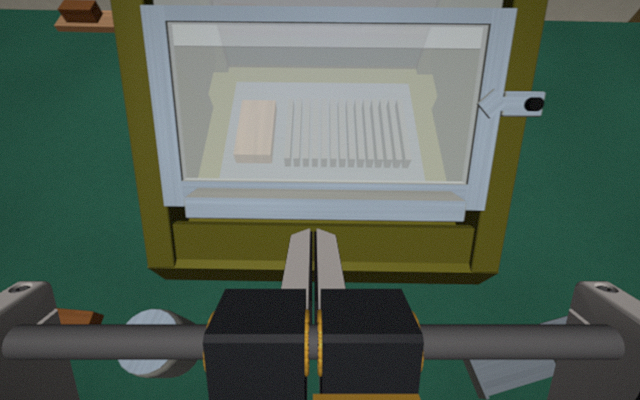

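The wrist view shows the lip's front lower edge from about (219, 187) to (220, 465) and the pointer tip at (103, 479). The closed fingertips are at (232, 313), just short of the lip.

```bash
python3 - <<'E'
from h import *
a=cv2.imread("pics/w0.png")[80:130,440:560];b=cv2.imread("pics/top0.png")[100:200,300:500]
b2=cv2.resize(b,None,fx=4,fy=4,interpolation=cv2.INTER_CUBIC)
a2=cv2.resize(a,None,fx=4,fy=4,interpolation=cv2.INTER_CUBIC)
o=np.zeros((600,800,3),np.uint8);o[:400]=b2;o[400:,:480]=a2;cv2.imwrite("pics/c1.png",o)
E
```

```text
(no output)
```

View pics/c1.png

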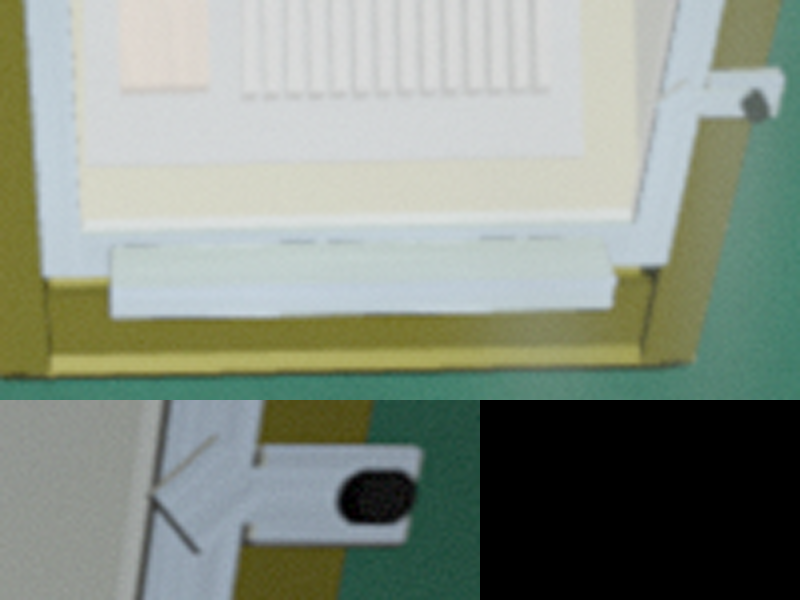

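The crops put the lip's lower-edge ends in the top view at (179, 327.7) and (176.5, 453.2). The pointer tip is at (123.8, 465.5) in the top view and (104.2, 477.5) in the wrist view.

```bash
python3 - <<'E'
from h import *
s=r.observe();c=cam(get_image("wrist"),s);ct=cam(get_image("top"))
W=dict(L=(219,187),R=(220,465),M=(104.2,477.5));T=dict(L=(179,327.7),R=(176.5,453.2),M=(123.8,465.5));P={}
for k in W:
    P[k],e=tri(ray(c,W[k]),ray(ct,T[k]));print(k,np.round(P[k],4),round(e,4))
y=P["L"]-P["R"];print(np.linalg.norm(y));psi=np.arctan2(-y[0],y[1]);print(np.degrees(psi))
f=np.array([np.cos(psi),np.sin(psi),0]);z=np.array([0,0,1.])
d=P["M"]-(P["L"]+P["R"])/2
print("up",d@(f+z)/2**.5,"in",d@(f-z)/2**.5,"lat",d@y/np.linalg.norm(y))
C=(P["L"]+P["R"])/2
F=s["position"]+.199*Ro.from_quat(s["eef_rot"]).as_matrix()[:,0];d=F-C
print("tip rel lip: up",d@(f+z)/2**.5,"in",d@(f-z)/2**.5)
E
```

```text
L [0.5589 0.0577 0.1117] 0.0098
R [ 0.5545 -0.193   0.1417] 0.0116
M [ 0.6522 -0.2088  0.1788] 0.0126
0.25253236541964935
-0.9962612115266016
up 0.10610992110515938 in 0.03242337062429206 lat -0.14462994937805998
tip rel lip: up 0.02440014028649655 in -0.1056637168449138
```

```bash
cat > m.py <<'E'
from h import *
s=r.observe();g=get_image("wrist");c=cam(g,s);s2=r.observe();print(s["clock"],s["position"],s2["position"],s["eef_rot"])
import sys;cv2.imwrite(f"pics/{sys.argv[1]}.png",g["color"][:,:,::-1])
cv2.imwrite(f"pics/{sys.argv[1]}z.png",cv2.resize(g["color"][80:240,140:540,::-1],(800,320),interpolation=cv2.INTER_CUBIC))
E
python3 m.py w1
```

```text
2.55 [ 0.35849417 -0.06892758  0.35923959] [ 0.35852409 -0.06865649  0.35921903] [ 0.92388606  0.00793721 -0.38257185  0.00321317]
```

View pics/w1z.png

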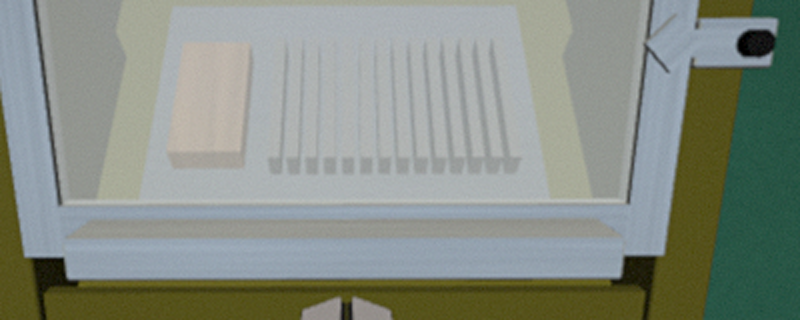

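In w1 the arm has settled. The lip's lower-edge ends are at (219, 173.5) and (218.5, 450.5), and the tip is at (101.5, 463). The earlier pose was read while the arm was still swinging.

```bash
cat > q.py <<'E'
from h import *
def rel(c,W,s):
    ct=cam(get_image("top"));T=dict(L=(179,327.7),R=(176.5,453.2),M=(123.8,465.5));P={}
    for k in W:
        P[k],e=tri(ray(c,W[k]),ray(ct,T[k]));print(k,np.round(P[k],4),round(e,4))
    y=P["L"]-P["R"];print(np.linalg.norm(y));psi=np.arctan2(-y[0],y[1]);print(np.degrees(psi))
    f=np.array([np.cos(psi),np.sin(psi),0]);z=np.array([0,0,1.]);C=(P["L"]+P["R"])/2
    for n,X in [("mark",P["M"]),("tip",s["position"]+.199*Ro.from_quat(s["eef_rot"]).as_matrix()[:,0])]:
        d=X-C;print(n,"up",d@(f+z)/2**.5,"in",d@(f-z)/2**.5,"lat",d@y/np.linalg.norm(y))
if __name__=="__main__":
    s=r.observe();rel(cam(get_image("wrist"),s),dict(L=(219,173.5),R=(218.5,450.5),M=(101.5,463)),s)
E
python3 q.py
```

```text
L [0.5537 0.0604 0.1296] 0.0006
R [ 0.5593 -0.1911  0.1282] 0.0006
M [ 0.6554 -0.2029  0.1768] 0.0012
0.25156161986156594
1.2601959191542722
mark up 0.10166046432847287 in 0.033976265834652325 lat -0.13942122831422715
tip up 0.02288733417689792 in -0.10384225761643825 lat 0.0010289020541118423
```

Call:
{"api": "jog_arm", "payload": {
  "plan": [0,0,0.08,0,0,0,255,0,0,0.15,0,0,0,255,0.06,0,0.15,0,0,0,255,0.14,0,0.15,0,0,0,255,0.22,0,0.15,0,0,0,255]
}}

```text
clock: 3.32
position: [0.3741, -0.0674, 0.2805]
eef_rot: [0.924, 0.009, -0.382, 0.004]
contact_force: [-0.5, -0.5, 0.2]
gripper_width: 0.004
```

Call:
{"api": "jog_arm", "payload": {
  "plan": [0.07,0,0,0,0,0,255,0.14,0,0,0,0,0,255,0.19,0,0,0,0,0,255,0.22,0,0,0,0,0,255,0.22,0,0,0,0,0,255]
}}

```text
clock: 3.95
position: [0.4204, -0.0662, 0.2336]
eef_rot: [0.924, 0.01, -0.383, 0.004]
contact_force: [-0.1, 1.6, 0.7]
gripper_width: 0.007
```

```bash
python3 m.py w2;python3 - <<'E'
from h import *
s=r.observe();C=np.array([.5565,-.0654,.1289]);f=np.array([1,.022,0]);z=np.array([0,0,1.])
d=s["position"]+.199*Ro.from_quat(s["eef_rot"]).as_matrix()[:,0]-C;print(d@(f+z)/2**.5,d@(f-z)/2**.5,d[1],s["contact_force"])
E
```

```text
3.95 [ 0.42040148 -0.06621931  0.23357296] [ 0.42026118 -0.0661974   0.23388945] [ 0.92366963  0.00975661 -0.38304888  0.00357567]
-0.022135847216334905 0.02843749287530757 0.0022037349375166465 [-0.27330771 -0.20617183 -0.74545169]
```

View pics/w2.png

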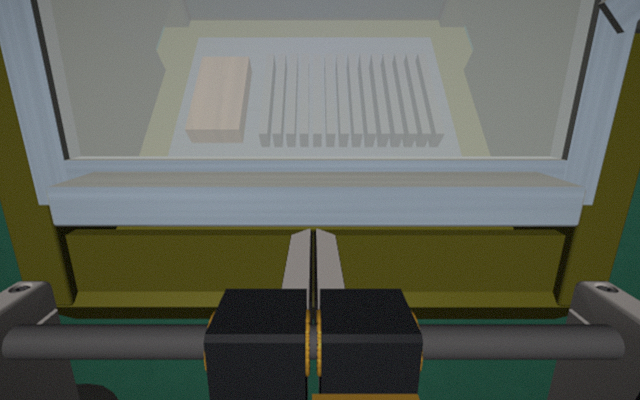

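The fingertips are now below the lip's underside: the lip's edge is at row 225, the fingertips at row 232 and about 28 mm deeper. I'll push up the track.

Call:
{"api": "jog_arm", "payload": {
  "plan": [0,0,-0.03,0,0,0,255,0,0,-0.07,0,0,0,255,0,0,-0.11,0,0,0,255,0,0,-0.15,0,0,0,255,0,0,-0.18,0,0,0,255]
}}

```text
clock: 4.62
position: [0.4574, -0.0652, 0.2717]
eef_rot: [0.923, 0.01, -0.384, 0.004]
contact_force: [-3.0, -1.2, -2.6]
gripper_width: 0.005
```

Call:
{"api": "jog_arm", "payload": {
  "plan": [0,0,-0.03,0,0,0,255,0,0,-0.06,0,0,0,255,0,0,-0.09,0,0,0,255,0,0,-0.1,0,0,0,255,0,0,-0.1,0,0,0,255]
}}

```text
clock: 5.25
position: [0.4792, -0.0648, 0.2934]
eef_rot: [0.924, 0.01, -0.383, 0.004]
contact_force: [-3.1, 0.8, -0.8]
gripper_width: 0.004
```

Call:
{"api": "jog_arm", "payload": {
  "plan": [0,0,0,0,0,0,255,0,0,0,0,0,0,255]
}}

```text
clock: 5.5
position: [0.4793, -0.0648, 0.2933]
eef_rot: [0.924, 0.01, -0.383, 0.004]
contact_force: [-1.7, -1.3, -0.9]
gripper_width: 0.006
```

```bash
python3 m.py w3;python3 - <<'E'
from h import *
s=r.observe();C=np.array([.5565,-.0654,.1289]);f=np.array([1,.022,0]);z=np.array([0,0,1.])
d=s["position"]+.199*Ro.from_quat(s["eef_rot"]).as_matrix()[:,0]-C;print(d@(f+z)/2**.5,d@(f-z)/2**.5,d[1],s["contact_force"])
E
```

```text
5.5 [ 0.47934477 -0.06478028  0.29329293] [ 0.47937429 -0.06480545  0.29329834] [ 0.92380358  0.00981341 -0.38272119  0.00388945]
0.061722489631607355 0.028250005646772082 0.0035986361021883226 [-3.34412056  0.23754969 -0.02570479]
```

View pics/w3.png

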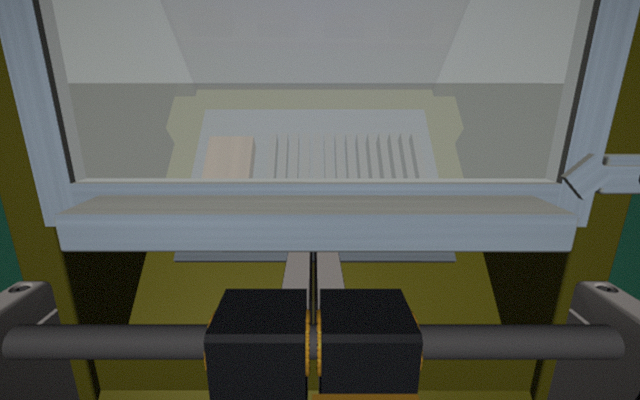

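The window has risen: the lip's lower edge is at row 251 (cols 60 to 573), and the pointer tip at (180, 562).

```bash
cat > u.py <<'E'
from h import *
def up(c,rc,inn):
    C=np.array([.5565,-.0654,.1289]);f=np.array([.99976,.022,0]);z=np.array([0,0,1.]);n=(f-z)/2**.5
    o,d=ray(c,rc);X=o+d*((C-o)@n+inn)/(d@n);e=X-C;return np.round([e@(f+z)/2**.5,e[1]],4)
E
python3 - <<'E'
from u import *
s=r.observe();c=cam(get_image("wrist"),s)
print(up(c,(251,60),0),up(c,(251,573),0),up(c,(180,562),.034),spotter.pinpoint("mark_tip","wrist"),spotter.pinpoint("lip_edge","wrist"))
for p in [(251,60),(251,573)]:print(ray(c,p))
E
```

```text
[0.0705 0.1282] [ 0.0699 -0.1264] [ 0.0981 -0.1388] [{'point': [179.5, 565.1], 'confidence': 0.9}] [{'point': [253.6, 315.7], 'confidence': 0.79}]
(array([ 0.55067734, -0.06352526,  0.33560274]), array([ 0.25378139,  0.60658451, -0.75342567]))
(array([ 0.55067734, -0.06352526,  0.33560274]), array([ 0.27504405, -0.60784562, -0.74489896]))
```

Call:
{"api": "jog_arm", "payload": {
  "plan": [0,0,-0.03,0,0,0,255,0,0,-0.06,0,0,0,255,0,0,-0.08,0,0,0,255,0,0,-0.09,0,0,0,255,0,0,-0.09,0,0,0,255]
}}

```text
clock: 6.32
position: [0.4989, -0.0644, 0.3127]
eef_rot: [0.924, 0.01, -0.382, 0.004]
contact_force: [-1.6, 1.5, -1.8]
gripper_width: 0.007
```

Call:
{"api": "jog_arm", "payload": {
  "plan": [0,0,0,0,0,0,255,0,0,0,0,0,0,255]
}}

```text
clock: 6.58
position: [0.4988, -0.0645, 0.3128]
eef_rot: [0.924, 0.01, -0.382, 0.004]
contact_force: [-0.8, 0.5, -1.1]
gripper_width: 0.004
```

```bash
python3 m.py w4
```

```text
6.575 [ 0.49876084 -0.06449405  0.31282687] [ 0.49873613 -0.06448754  0.31277699] [ 0.92400465  0.00963726 -0.38223906  0.00397837]
```

View pics/w4.png

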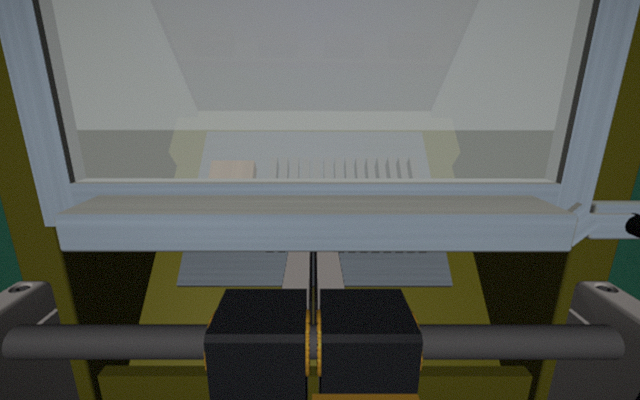

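The lip (lower edge at row 251) now covers the tip from here, and the pointer clip's middle is at row ~220. I'll back off for an unobstructed view.

Call:
{"api": "jog_arm", "payload": {
  "plan": [0,0,0.03,0,0,0,255,0,0,0.06,0,0,0,255,-0.08,0,0.06,0,0,0,255,-0.18,0,0.06,0,0,0,255,-0.28,0,0.06,0,0,0,255]
}}

```text
clock: 7.25
position: [0.4265, -0.0664, 0.3609]
eef_rot: [0.924, 0.009, -0.381, 0.004]
contact_force: [0.3, -0.2, -0.5]
gripper_width: 0.006
```

Call:
{"api": "jog_arm", "payload": {
  "plan": [-0.08,0,0,0,0,0,255,-0.16,0,0,0,0,0,255,-0.2,0,0,0,0,0,255,-0.2,0,0,0,0,0,255,-0.2,0,0,0,0,0,255]
}}

```text
clock: 7.88
position: [0.3843, -0.067, 0.4013]
eef_rot: [0.924, 0.01, -0.383, 0.004]
contact_force: [-0.1, 0.2, -1.2]
gripper_width: 0.004
```

```bash
sed -i 's/80:240,140:540/140:300,140:540/' m.py; python3 m.py w5; python3 -c "
from u import *
print(spotter.pinpoint('mark_tip','wrist'),spotter.pinpoint('lip_edge','wrist'))"
```

```text
7.875 [ 0.38429768 -0.06696111  0.4012733 ] [ 0.38429029 -0.06687766  0.40095934] [ 0.92382489  0.00966684 -0.38267434  0.0038035 ]
[{'point': [154.2, 455.6], 'confidence': 0.59}] [{'point': [162.4, 314.0], 'confidence': 0.63}]
```

View pics/w5z.png

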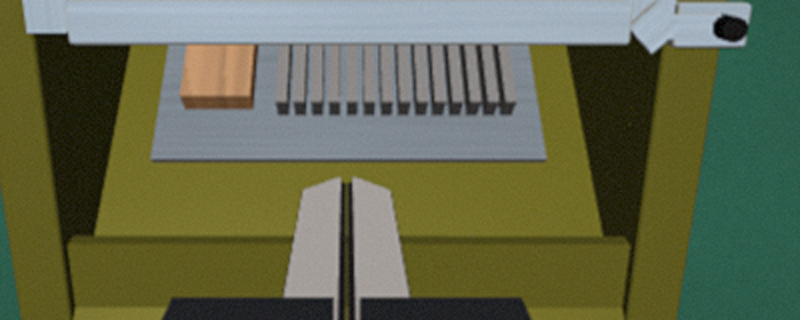

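w5 shows the lip's lower edge at row 161.5 (cols 174 to 455) and the tip at about (152.5, 456).

```bash
python3 - <<'E'
from u import *
s=r.observe();c=cam(get_image("wrist"),s)
print(s["position"],up(c,(161.5,174),0),up(c,(161.3,455),0),up(c,(152.5,456),.034),up(c,(152.5,456),.030))
E
```

```text
[ 0.38429827 -0.06682662  0.40085473] [0.0981 0.1276] [ 0.0978 -0.1241] [ 0.1005 -0.1383] [ 0.1011 -0.1366]
```

```bash
python3 - <<'E'
from u import *
g=get_image("top");im=g["color"][:,:,::-1];cv2.imwrite("pics/t2.png",cv2.resize(im[90:190,300:500],None,fx=4,fy=4,interpolation=cv2.INTER_CUBIC))
s=r.observe();c=cam(get_image("wrist"),s)
for n in ["tin","stick","block"]: print(n,spotter.look_for(n,"top")[:1])
for d,n in ((0,"lip"),(.0,"x")):print(up(cam(g),(123.8,465.5),.034))
E
```

```text
tin [{'point': [227.5, 311.5], 'confidence': 0.95}]
stick [{'point': [221.6, 495.1], 'confidence': 0.8}]
block [{'point': [221.9, 254.4], 'confidence': 0.72}]
[ 0.1014 -0.1382]
[ 0.1014 -0.1382]
```

View pics/t2.png

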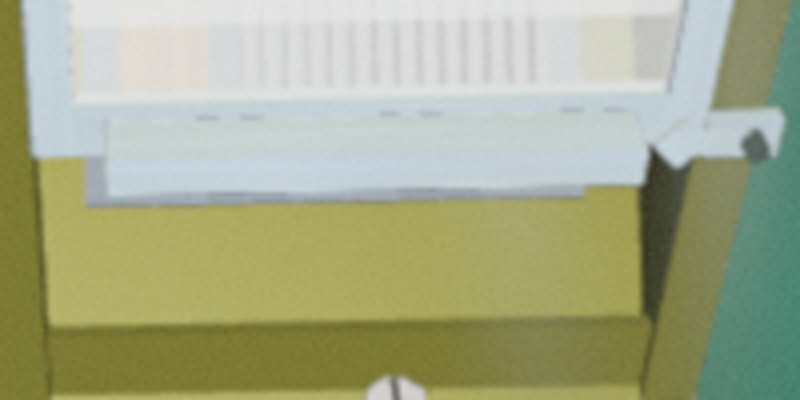

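The top view now shows the lip's lower-edge ends at (138.8, 326.8) and (136, 461.3), and the tip, clear of the frame, at about (126.3, 463).

```bash
python3 - <<'E'
from u import *
s=r.observe();c=cam(get_image("wrist"),s);t=cam(get_image("top"))
print("top lip",up(t,(138.8,326.8),0),up(t,(136,461.3),0),"mark",up(t,(126.3,463),.034))
C=np.array([.5565,-.0654,.1289]);f=np.array([.99976,.022,0]);z=np.array([0,0,1.])
for n,a,b in [("L",(161.5,174),(138.8,326.8)),("R",(161.3,455),(136,461.3)),("M",(152.5,456),(126.3,463))]:
    X,e=tri(ray(c,a),ray(t,b));d=X-C;print(n,X,e,"up",d@(f+z)/2**.5,"in",d@(f-z)/2**.5)
E
```

```text
top lip [0.0974 0.1266] [ 0.097  -0.1245] mark [ 0.0959 -0.1344]
L [0.62204351 0.0611189  0.20065869] 5.220005639985472e-05 up 0.09904436554037092 in -0.0024377503580047867
R [ 0.62727429 -0.18897709  0.20061897] 0.00019120811823568166 up 0.09882353266560091 in -0.002602411745350666
M [ 0.647776   -0.19738218  0.18678057] 0.002852244101192633 up 0.10340096863879507 in 0.021545485963301258
```

```bash
python3 -c "
from bench import r
s=r.observe();print(s['clock'],s['qd'].round(3),s['contact_force']);print(r.sign_off())"
```

```text
8.425 [ 0.    -0.002 -0.001 -0.001 -0.001  0.   ] [-1.12751153 -0.49869431  0.54016462]
the job is handed in; nothing more can be done
None
```

The window is pushed up about 98 mm and left standing with its lip about level with the pointer, and the job is handed in at 8.4 s. I pushed with the closed fingertips side by side under the lip's underside, so there was no pinching. I then lowered them clear and backed well off.

**Level:** the lip stood 98 mm above its start. My readings of the pointer tip ranged from 96 to 103 mm, so the lip is between 2 mm above and 5 mm below it, most likely about 3 mm low. The limit is 9 mm.

**Disagreements:**
- The wrist and top views of the pointer tip missed each other by about 3 mm, and how deep the tip sits was uncertain (22 to 34 mm).
- The lip itself agreed to under 1 mm.
- My first wrist measurement was off because the arm was still swinging, so I repeated it.

**Other checks:** the arm was at rest and the force reading was at noise level before hand-in. I saw no sign that the tin, block or pointer moved. The network's final position for the stick was 6 columns right of my first reading by eye. I put that down to the spread between readings, since nothing came near the stick.

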